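# Nest the domed bowl covers

### The job

Gather the three domed steel bowl covers into one nest, all staying hollow side up. First slide the largest over the table until it is right up against the front edge of the low wooden shelf; then draw the middle-sized cover over that edge so that it drops into the largest, and after it the small one so that it drops into the middle one. Slide and tip them, do not lift them up, and leave the nest standing on the table with each cover sitting level and centred in the next, without disturbing the salt shaker, pepper mill or mug.

Things in the scene. Friction and masses are not known exactly. Their poses are not given: they have to be found in the camera images.
- cover_large_center (a point): Domed steel cover lying hollow side up like a shallow bowl: height 52 mm, rim diameter 190 mm, wall 4 mm, inside floor 4 mm above its underside; it stands on a flat crown 64 mm across, the wall curves up to an almost vertical rim. About 0.55 kg; starts on the table on the robot's side of the shelf. The polished covers slide easily on one another. Point: on its axis, half-way up (26 mm above its underside); z points up.
- cover_middle_center (a point): Domed steel cover lying hollow side up like a shallow bowl: height 46 mm, rim diameter 162 mm, wall 4 mm, inside floor 4 mm above its underside; it stands on a flat crown 55 mm across, the wall curves up to an almost vertical rim. About 0.4 kg; starts on the shelf. Point: on its axis, half-way up (23 mm above its underside); z points up.
- cover_small_center (a point): Domed steel cover lying hollow side up like a shallow bowl: height 40 mm, rim diameter 134 mm, wall 4 mm, inside floor 4 mm above its underside; it stands on a flat crown 45 mm across, the wall curves up to an almost vertical rim. About 0.28 kg; starts on the shelf beside the middle one. Point: on its axis, half-way up (20 mm above its underside); z points up.
- riser_edge (a point): Middle of the upper front edge (robot side) of a fixed low wooden shelf on the table, 190 mm deep, 460 mm wide, flat top 56 mm above the table. x points from the edge back across the top, y left along the edge, z up. The board is 16 mm thick; the large cover's rim meets it: its centre is then 95 mm in front of the edge.
- salt: salt shaker, 44 mm across, 90 mm high, a bystander; origin in the centre of its underside
- pepper: wooden pepper mill, 58 mm across, 170 mm high, a bystander; origin in the centre of its underside
- mug: dark mug with a handle, 82 mm across, 94 mm high, a bystander; origin in the centre of its underside
Mind the look-alikes: they are no part of the job. Leave any turquoise look-alike of the part that bears cover_small_center alone.

How it is judged:
On the way, in this order (a step that is already met when the one before it is completed fails the run):
1. the largest cover is up against the front edge of the shelf (gap under 15 mm) (x of cover_large_center in the frame of riser_edge above -0.11 m and angle between cover_large_center's own z axis and vertical below 0.12 rad), for 0.2 s.
2. the middle cover sits level and centred in the largest (horizontal distance between cover_middle_center and cover_large_center below 0.018 m and angle between cover_middle_center's own z axis and vertical below 0.12 rad and z of cover_middle_center in the frame of cover_large_center between -0.005 and 0.008 m), for 0.2 s.
At the end, for the whole second after the job is handed in: The largest cover stands on the table hollow side up (tilt under 0.08 rad); the middle cover sits in it and the small one in the middle one, each tilted less than 0.12 rad, its axis within 18 mm of the next and resting on the floor of the next (within about 6 mm of the nested height) (all of step 2 and horizontal distance between cover_small_center and cover_middle_center below 0.018 m and angle between cover_small_center's own z axis and vertical below 0.12 rad and z of cover_small_center in the frame of cover_middle_center between -0.005 and 0.008 m and angle between cover_large_center's own z axis and vertical below 0.08 rad and height (world z) of cover_large_center between 0.02 and 0.032 m); the robot touches nothing.
It fails at once if a cover is lifted: the largest more than 34 mm off the table, the middle or small one more than about 40 mm above the shelf top (height (world z) of cover_large_center above 0.06 m or height (world z) of cover_middle_center above 0.12 m or height (world z) of cover_small_center above 0.117 m).
It fails at once if a cover is turned over or stood on edge (tilt over 1.2 rad) (angle between any of cover_large_center, cover_middle_center, cover_small_center's own z axis and vertical above 1.2 rad).
It fails at once if the salt shaker, pepper mill or mug is pushed more than 30 mm or toppled (distance of any of salt, pepper, mug from where it was at the start of the episode above 0.03 m or angle between any of salt, pepper, mug's own z axis and vertical above 0.4 rad).
It also fails if it takes over 72 s, if anything falls off the work surface, if the arm or the gripper's body presses on something with over 40 N, if the wrist force passes 120 N, or if a joint passes its speed limit or range.

### The arm

A 6-joint arm with a two-finger parallel gripper is mounted at the origin on a cart in front of the work surface, level with it; the furniture and walls round the work are solid. World frame = base frame: x ahead of the robot, y to its left, z up, the work surface at z = 0. Lengths are in m, angles in rad, forces in N, time in s.
With the tool pointing down it reaches from about 0.275 to 0.85 m from the base axis. Payload 19 kg.
Tool frame: the origin (TCP) lies at the very end of the fingers, on their centre line; the grasp point (between the pads) lies 19 mm behind it; z points along the fingers, y is the line along which they close (so a half turn about z gives the same grasp; the last joint's range is limited). The gripper opens to 85 mm and grips with 20 to 120 N. Pads are 22 mm wide; open, the fingers measure 114 mm over their backs; the gripper's body (76 mm by 85 mm) begins 54 mm behind the grasp point. The pads swing forward as they close: fully open they stand 13 mm farther back than shut.
Start: joints at [1.094, 0.15, 1.437, -0, 1.554, -0.134], TCP at [0.193, 0.542, 0.231] pointing down, gripper open.
Joint ranges: [-2.8, 2.8], [-0.68, 2.1], [0.12, 2.68], [-1.39, 4.53], [0.16, 2.79], [-2.81, 2.81]. Speed limits (rad/s): [1.89, 1.89, 2.22, 3.01, 3.01, 3.01].

### API

Orientations are given as a rotation vector (axis times angle).
In Python, from workcell import ctrl, vision gives the robot as it stands.
- The arm moves only by the shell command python3 -m crank 'ROWS' [FORCE]. ROWS is JSON, a list of rows, each a list of 5 numbers: the shift along the tool's x, y, z in cm, then the turn about the tool's z in degrees, then the finger opening in cm, from 0 to 8.54. A call has 1 to 5 rows; each row is the pose to reach, as a shift and turn from the pose commanded when the call began, along the tool's axes at that moment; what a row does not reach only later rows make up. A row lasts 1/12 s, in which the tool goes at most 41.7 mm and 7.16 degrees, less where a joint would pass 70% of its speed; a pose out of reach is approached as far as the arm can. A call with a gripper value outside its range is refused whole. The fingers move at their own pace and stop on an object; FORCE is the grip in N (left out, the last holds). Time passes only in rows, so rows that repeat a pose let the fingers close. It gives the time, the measured TCP pose, the force, the opening and the grip force at its end, in the units of the state.
- ctrl.observe(): the state, without advancing time (a new reading comes with each control period).
- vision.get_image(name): name is "scene" or "top"; returns a dict with "img" (480x640x3 uint8, red, green, blue), "vertical_fov" (degrees; the focal length in pixels is half the picture's height over the tangent of half this angle, whatever the lens; pixels are square), "cx", "cy" (the principal point, pixels), "R" (3x3) and "t" (3): a world point X has camera coordinates R X + t. Camera axes: x right, y down, z forward; pixel columns grow to the right and rows downward; lengths in m; the calibration is good to about 2 mm. A picture is of the moment at which its call begins. There is no depth.
- ctrl.finish_job(): hands the job in; it is judged then, once.
The state is a dict: "time_s": time; "q": joint angles; "dq": joint speeds; "joint_efforts": joint torques, N m; "tool_pos": TCP position; "tool_rot": TCP orientation; "wrist_force": force on the tool from outside, world axes, zero at the start; "wrist_torque": the same for the moment, N m; "width": opening from 0.0 (shut) to 1.0 (fully open); "grip_force": force on a finger pad.
Only numpy, scipy, OpenCV 4.12 (cv2) and the standard library are available. Lean on these libraries where they do the work, as an engineer would, in place of code of your own. Each camera call takes 0.05 s, during which the arm holds its last target. There are 200 camera calls.

## Working session

There is one attempt and no reset: what is moved stays moved. The work goes in short steps, Python scripts to look and compute and a shell command to move; the robot and the scene stay as the last step left them, time stands still between calls to the robot, and variables do not carry over. Pictures are saved under pics/ and viewed, at most 10 in all, crops included, and the job is handed in when it is done.

```bash
mkdir -p pics; ls
python3 - <<'E'
from workcell import ctrl, vision
import cv2,pickle
for n in("top","scene"):
    d=vision.get_image(n); cv2.imwrite(f"pics/{n}0.png",d["img"][:,:,::-1]); pickle.dump(d,open(n+".pkl","wb"))
    print(n,d["vertical_fov"],d["cx"],d["cy"],d["R"],d["t"])
s=ctrl.observe(); print(s)
E
```

```text
pics
top 56.92136720670981 320.5869623667464 237.2461932624661 [[-0.02785724 -0.99948223 -0.01610114]
 [-0.98509738  0.0301841  -0.16932827]
 [ 0.16972659  0.01114417 -0.98542818]] [0.0299051  0.52191301 1.33356782]
scene 45.332927250731636 309.904773662854 241.9921456596615 [[ 0.90593864 -0.42300141 -0.01857361]
 [-0.22950952 -0.45372949 -0.86107777]
 [ 0.35580972  0.78434645 -0.50813393]] [-0.46087736  0.20241595  1.27085643]
{'time_s': 0.1, 'q': array([ 1.09401732e+00,  1.50922916e-01,  1.43792340e+00, -4.29968331e-06,
        1.55381361e+00, -1.34018943e-01]), 'dq': array([ 0.00114666, -0.00316048, -0.00098732,  0.00017924, -0.00220464,
        0.00072002]), 'joint_efforts': array([ 4.60492462e-03, -7.14380479e+01, -5.71790421e+01, -7.69908638e-05,
        7.30346481e-03, -3.77660740e-05]), 'tool_pos': array([0.19318167, 0.54134999, 0.23076497]), 'tool_rot': array([-5.35720301e-01, -3.09525688e+00,  1.60076540e-03]), 'wrist_force': array([ 0.1427262 , -0.3317987 ,  0.21717686]), 'wrist_torque': array([ 0.0472964 ,  0.03048244, -0.06714325]), 'grip_force': 0.0, 'width': 1.003182836595414}
```

View pics/top0.png

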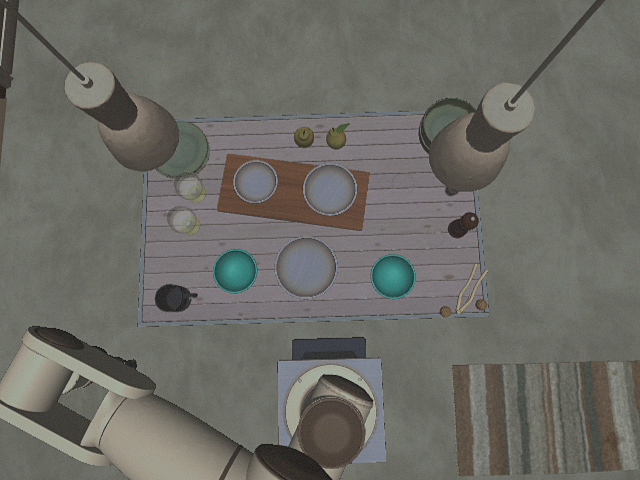

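View pics/scene0.png

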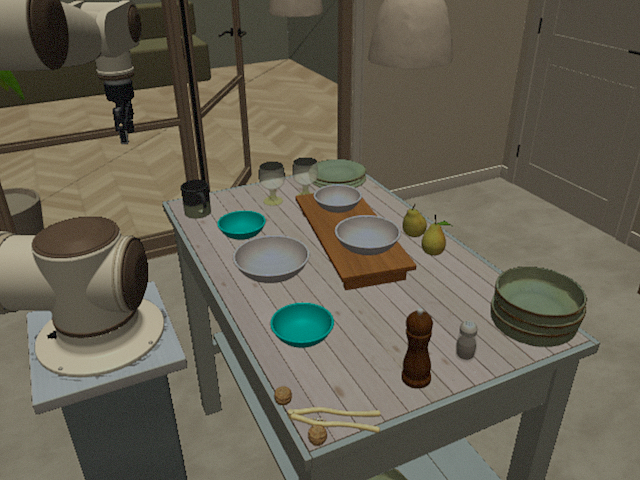

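The top view shows the large cover at (306,267), middle at (330,190) and small at (256,182). The shelf's front corners are at about (218,212) and (362,230). The turquoise look-alikes are at (235,271) and (393,276), the mug at (172,297) and the pepper mill at about (460,228).

```bash
cat > h.py <<'E'
import numpy as np, cv2
from scipy.optimize import minimize
from workcell import ctrl, vision
def K(d):
    return 240/np.tan(np.radians(d["vertical_fov"])/2)
def proj(d,X):
    c=np.atleast_2d(X)@np.array(d["R"]).T+d["t"]; return c[:,:2]/c[:,2:]*K(d)+[d["cx"],d["cy"]]
def back(d,uv,z):
    R=np.array(d["R"]); o=-R.T@d["t"]; r=R.T@np.array([(uv[0]-d["cx"])/K(d),(uv[1]-d["cy"])/K(d),1]); return o+r*(z-o[2])/r[2]
def fit(ds,z,r,g,w=.02):
    """rim circle centre: largest ring contrast (outer ring vs bright rim) near guess g"""
    a=np.linspace(0,2*np.pi,120,endpoint=False); e=np.c_[np.cos(a),np.sin(a),0*a]
    ims=[cv2.GaussianBlur(d["img"],(0,0),.8).astype(np.float32) for d in ds]
    def s(d,im,c,rr):
        p=proj(d,np.r_[c,z]+rr*e).astype(np.float32); return cv2.remap(im,p[:,0].reshape(-1,1),p[:,1].reshape(-1,1),1)[:,0]
    f=lambda c:-sum(np.median(np.abs(s(d,im,c,r+.004)-s(d,im,c,r-.002)).sum(1)) + np.mean(np.clip(np.abs(s(d,im,c,r+.004)-s(d,im,c,r-.002)).sum(1),0,60)) for d,im in zip(ds,ims))
    G=[(f(g+np.array([i,j])),i,j) for i in np.arange(-w,w+.001,.002) for j in np.arange(-w,w+.001,.002)]
    b=min(G); m=minimize(f,g+np.array(b[1:]),method="Nelder-Mead",options=dict(initial_simplex=g+np.array(b[1:])+np.array([[0,0],[.002,0],[0,.002]])))
    return m.x,-m.fun
E
python3 - <<'E'
from h import *
import pickle
T=pickle.load(open("top.pkl","rb"));S=pickle.load(open("scene.pkl","rb"))
for n,uv,z,r in(("L",(306,267),.052,.095),("M",(330,190),.102,.081),("S",(256,182),.096,.067)):
    g=back(T,uv,z)[:2]; print(n,g,fit([T],z,r,g),fit([S],z,r,g),fit([T,S],z,r,g))
c=[back(T,p,.056) for p in((227,154),(369,172),(362,230),(218,212))]; print(np.round(c,3)); 
print([np.linalg.norm(c[i]-c[i-1]) for i in range(4)])
print("scene", [back(S,p,.056).round(3) for p in((412,266),(346,278))])
for n,uv in(("mug",(172,297)),("pepper",(452,232))): print(n,back(T,uv,.05))
print("pepper,salt S",back(S,(417,380),0),back(S,(466,352),0))
E
python3 - <<'E'
import cv2
im=cv2.imread('pics/top0.png')[140:320,200:400]; cv2.imwrite('pics/crop.png',cv2.resize(im,None,fx=3.3,fy=3.3,interpolation=cv2.INTER_CUBIC))
E
```

```text
L [0.43025585 0.06179063] (array([0.42970805, 0.05563138]), np.float64(72.06993103027344)) (array([0.42617418, 0.05784551]), np.float64(103.2591781616211)) (array([0.42904059, 0.05616901]), np.float64(170.8556671142578))
M [ 0.65733864 -0.01864133] (array([ 0.66047131, -0.01759854]), np.float64(147.9119110107422)) (array([ 0.6585652 , -0.01752522]), np.float64(152.62417602539062)) (array([ 0.6597713 , -0.01742608]), np.float64(293.090087890625))
S [0.69176369 0.20739766] (array([0.69475686, 0.20996211]), np.float64(148.148681640625)) (array([0.6908036 , 0.20508692]), np.float64(116.74158477783203)) (array([0.69615695, 0.21095961]), np.float64(238.6609649658203))
[[ 0.8    0.307  0.056]
 [ 0.725 -0.144  0.056]
 [ 0.539 -0.114  0.056]
 [ 0.611  0.333  0.056]]
[np.float64(0.1914161502411552), np.float64(0.4570545657853105), np.float64(0.18819188951954083), np.float64(0.45297664226911377)]
scene [array([ 0.712, -0.147,  0.056]), array([ 0.546, -0.122,  0.056])]
mug [0.35085525 0.47233288 0.05      ]
pepper [ 0.52566768 -0.3921249   0.05      ]
pepper,salt S [ 0.5421828  -0.42601504  0.        ] [ 0.67959965 -0.40259903  0.        ]
```

View pics/crop.png

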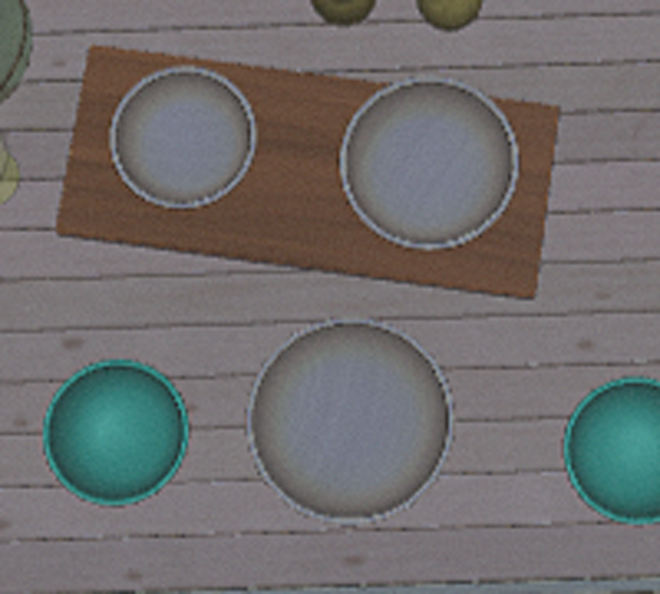

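The crop confirms the rim centres: L is at about (306,267), M at (330,189) and S at (256,182), with clean shelf corners. That puts the shelf yaw near -9.2° and the edge middle near (0.575, 0.110). My circle fit drifted about 5 mm on L, so I'll use the pixel centres for L.

```bash
cat >> h.py <<'E'
from scipy.spatial.transform import Rotation as Ro
ps=np.radians(-9.2); EX=np.array([np.cos(ps),np.sin(ps)]); EY=np.array([-EX[1],EX[0]]); E0=np.array([.575,.1103])
sh=lambda p:np.array([(np.array(p)[:2]-E0)@EX,(np.array(p)[:2]-E0)@EY])
wo=lambda s:E0+s[0]*EX+s[1]*EY
def go(s,z):
    o=ctrl.observe(); R=Ro.from_rotvec(o["tool_rot"]).as_matrix()
    print("cm",(100*R.T@(np.r_[wo(s),z]-o["tool_pos"])).round(2),"turn",np.degrees(np.arctan2(R[:2,1]@-EX,R[:2,1]@EY)).round(1),"t",o["time_s"])
def st():
    o=ctrl.observe(); print("t",round(o["time_s"],2),"shelf",sh(o["tool_pos"]).round(3),"z",o["tool_pos"][2].round(3),"F",o["wrist_force"].round(1),"w",round(o["width"],2))
E
python3 - <<'E'
from h import *
import pickle
T=pickle.load(open("top.pkl","rb"))
for z in(.5,.8):print(back(T,(140,150),z),back(T,(468,155),z))
for n,p in dict(L=(.4295,.0605),M=(.66,-.0185),S=(.693,.2095)).items(): print(n,sh(p).round(3))
go((-.136,-.073),.2)
E
```

```text
[0.64696753 0.39357685 0.5       ] [ 0.61190101 -0.30874599  0.5       ]
[0.52791616 0.26257819 0.8       ] [ 0.50449975 -0.20641259  0.8       ]
L [-0.136 -0.072]
M [ 0.104 -0.114]
S [0.101 0.117]
cm [-38.4  -37.41   3.11] turn -10.4 t 0.1
```

```bash
python3 -m crank '[[-3.5,-3.5,0,-3,4],[-7,-7,0,-6,4],[-10.5,-10.5,0,-9,4],[-14,-14,0,-10.4,4],[-14,-14,0,-10.4,4]]' 30
python3 -c "
from h import *
go((-.136,-.073),.2);st()"
```

```text
time_s: 0.52
tool_pos: [0.2785, 0.3601, 0.231]
tool_rot: [0.25, 3.132, -0.001]
wrist_force: [0.8, -0.0, 0.1]
width: 0.464
grip_force: 0.0
cm [-19.63 -27.24   3.12] turn 0.1 t 0.5167
t 0.52 shelf [-0.333  0.199] z 0.231 F [ 0.8 -0.   0.1] w 0.46
```

```bash
python3 -m crank '[[-2.2,-3,0,0,4],[-4.4,-6,0,0,4],[-6.6,-9,0,0,4],[-8.8,-12,0,0,4],[-11,-15,0,0,4]]' >/dev/null
python3 -m crank '[[-2.2,-3,0,0,4],[-4.4,-6,0,0,4],[-6.6,-9,0,0,4],[-8.6,-12,0,0,4],[-8.6,-12.2,0,0,4]]'
python3 -c "
from h import *
go((-.136,-.073),.03);st()"
```

```text
time_s: 1.35
tool_pos: [0.4295, 0.0582, 0.2308]
tool_rot: [-0.259, -3.13, 0.002]
wrist_force: [-0.8, 1.3, -0.7]
width: 0.467
grip_force: 0.0
cm [ 0.06  0.2  20.08] turn -0.3 t 1.35
t 1.35 shelf [-0.135 -0.075] z 0.231 F [-0.8  1.3 -0.7] w 0.47
```

```bash
python3 -m crank '[[0,0.2,4,0,4],[0,0.2,8,0,4],[0,0.2,12,0,4],[0,0.2,16,0,4],[0,0.2,19.1,0,4]]' >/dev/null
python3 -m crank '[[-2,0,0,0,4],[-4,0,0,0,4],[-5,0,0,0,4],[-5.6,0,0,0,4],[-6.2,0,0,0,4]]'
python3 -m crank '[[-0.7,0,0,0,4],[-1.4,0,0,0,4],[-2.1,0,0,0,4],[-2.8,0,0,0,4],[-2.8,0,0,0,4]]'
python3 - <<'E'
from h import *
st()
d=vision.get_image("top")
cv2.imwrite("pics/t1.png",cv2.resize(d["img"][140:320,200:400,::-1],None,fx=3.3,fy=3.3,interpolation=cv2.INTER_CUBIC))
print(fit([d],.052,.095,wo((-.12,-.073))))
E
```

```text
time_s: 2.18
tool_pos: [0.4894, 0.0547, 0.0402]
tool_rot: [-0.253, -3.131, 0.0]
wrist_force: [-1.0, -0.4, 0.3]
width: 0.469
grip_force: 0.0
time_s: 2.6
tool_pos: [0.5182, 0.0499, 0.0405]
tool_rot: [0.253, 3.131, -0.0]
wrist_force: [0.3, 0.1, -0.1]
width: 0.468
grip_force: 0.0
t 2.6 shelf [-0.046 -0.069] z 0.04 F [ 0.3  0.1 -0.1] w 0.47
(array([0.43860504, 0.06662297]), np.float64(66.01138305664062))
```

View pics/t1.png

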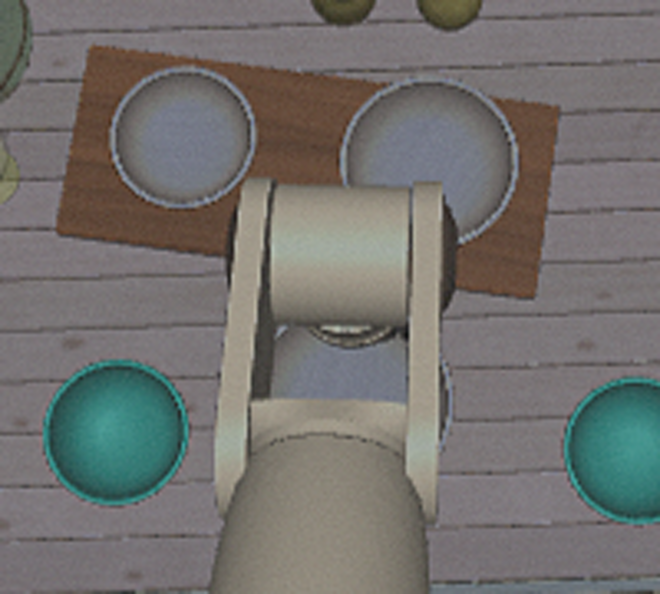

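The top view has the wrist covering most of L, with only its right rim visible near (450,400). I'll push on and watch the force.

```bash
python3 -m crank '[[-0.5,-0.3,0,0,4],[-1,-0.4,0,0,4],[-1.4,-0.4,0,0,4],[-1.4,-0.4,0,0,4]]' | grep -E "pos|wrist"
python3 - <<'E'
from h import *
st()
d=vision.get_image("scene")
cv2.imwrite("pics/s1.png",cv2.resize(d["img"][160:320,200:440,::-1],None,fx=3,fy=3,interpolation=cv2.INTER_CUBIC))
E
```

```text
tool_pos: [0.531, 0.0436, 0.0404]
wrist_force: [-0.2, -0.2, 0.0]
t 2.98 shelf [-0.033 -0.073] z 0.04 F [-0.2 -0.2  0. ] w 0.47
```

View pics/s1.png

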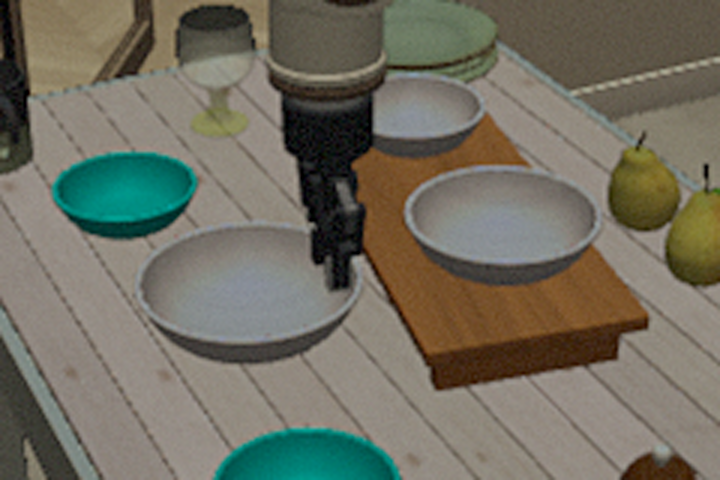

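Scene view: the fingers are inside L at its far wall, L has moved toward the shelf, and a gap to the edge remains (crop about (362,285) against the edge at (390,290)).

```bash
cat > fl.py <<'E'
from h import *
import sys
st()
d=vision.get_image("scene")
x,f=fit([d],.052,.095,wo((float(sys.argv[1]),float(sys.argv[2]))),.025); print("L shelf",sh(x).round(4),f)
E
python3 fl.py -.115 -.07
python3 -m crank '[[-0.5,0,0,0,4],[-1,0,0,0,4],[-1.5,0,0,0,4],[-1.5,0,0,0,4]]' | grep -E "wrist"
python3 fl.py -.105 -.07
```

```text
t 3.03 shelf [-0.033 -0.073] z 0.04 F [0.3 0.3 0.1] w 0.47
L shelf [-0.1    -0.0744] 117.25306701660156
wrist_force: [-15.1, 1.6, 9.3]
t 3.42 shelf [-0.02  -0.073] z 0.04 F [-15.1   1.6   9.3] w 0.47
L shelf [-0.0907 -0.077 ] 124.9049301147461
```

L is now firmly against the shelf edge, with a 15 N reaction. The next target is the middle cover.

```bash
python3 -m crank '[[1,0,0,0,4],[1,0,-4,0,4],[1,0,-8,0,4],[1,0,-11.5,0,4],[-2.5,-1,-11.5,0,4]]' >/dev/null
python3 -m crank '[[-3.5,-1.2,0,0,4],[-7,-2.4,0,0,4],[-9.8,-3.1,0,0,4],[-9.8,-3.1,3,0,4],[-9.8,-3.1,5,0,4]]'
python3 fl.py -.095 -.075
python3 -c "
from h import *
go((.1,-.114),.085)"
```

```text
time_s: 4.3
tool_pos: [0.661, -0.0196, 0.1037]
tool_rot: [0.255, 3.13, -0.0]
wrist_force: [-0.3, 0.2, -0.6]
width: 0.468
grip_force: 0.0
t 4.3 shelf [ 0.106 -0.114] z 0.104 F [-0.3  0.2 -0.6] w 0.47
L shelf [-0.0907 -0.0748] 137.7293243408203
cm [0.31 0.02 1.42] turn -0.1 t 4.35
```

```bash
python3 -m crank '[[1,0,2.4,0,4],[3,0,2.4,0,4],[4.5,0,2.4,0,4],[5.3,0.1,2.4,0,4],[6.1,0.4,2.4,0,4]]' | grep -E "wrist|pos"
python3 -m crank '[[0.8,0.5,0,0,4],[1.6,1,0,0,4],[2.4,1.5,0,0,4],[3.2,2,0,0,4],[4,2.5,0,0,4]]' | grep -E "wrist|pos"
cat > fm.py <<'E'
from h import *
import sys
st()
z,r=map(float,sys.argv[3:5])
for n in sys.argv[5:]:
    d=vision.get_image(n)
    x,f=fit([d],z,r,wo((float(sys.argv[1]),float(sys.argv[2]))),.03); print(n,sh(x).round(4),f)
E
python3 fm.py .07 -.09 .102 .081 scene top
```

```text
tool_pos: [0.6002, -0.005, 0.0823]
wrist_force: [2.0, -0.6, 0.6]
tool_pos: [0.5643, 0.0269, 0.0814]
wrist_force: [1.3, -1.2, 0.8]
t 5.18 shelf [ 0.003 -0.084] z 0.081 F [ 1.3 -1.2  0.8] w 0.47
scene [ 0.0564 -0.088 ] 137.3520965576172
top [ 0.0678 -0.0748] 103.12100219726562
```

```bash
python3 -m crank '[[0.8,0.3,0,0,4],[1.6,0.6,0,0,4],[2.4,0.9,0,0,4],[3.2,0.9,0,0,4],[3.6,0.9,0,0,4]]' | grep -E "wrist|pos"
python3 fm.py .02 -.08 .102 .081 scene
python3 -m crank '[[0.5,0,0,0,4],[1,0,0,0,4],[1.5,0,0.3,0,4],[2,0,0.6,0,4],[2,0,0.6,0,4]]' | grep -E "wrist|pos"
python3 - <<'E'
from h import *
st()
d=vision.get_image("scene")
cv2.imwrite("pics/s2.png",cv2.resize(d["img"][160:320,200:440,::-1],None,fx=3,fy=3,interpolation=cv2.INTER_CUBIC))
E
```

```text
tool_pos: [0.5295, 0.0412, 0.0813]
wrist_force: [0.5, -0.0, -0.0]
t 5.7 shelf [-0.034 -0.076] z 0.081 F [ 0.5 -0.  -0. ] w 0.47
scene [ 0.0231 -0.0725] 140.6601104736328
tool_pos: [0.5096, 0.0443, 0.0744]
wrist_force: [-0.8, 1.3, -0.1]
t 6.17 shelf [-0.054 -0.076] z 0.074 F [-0.8  1.3 -0.1] w 0.47
```

View pics/s2.png

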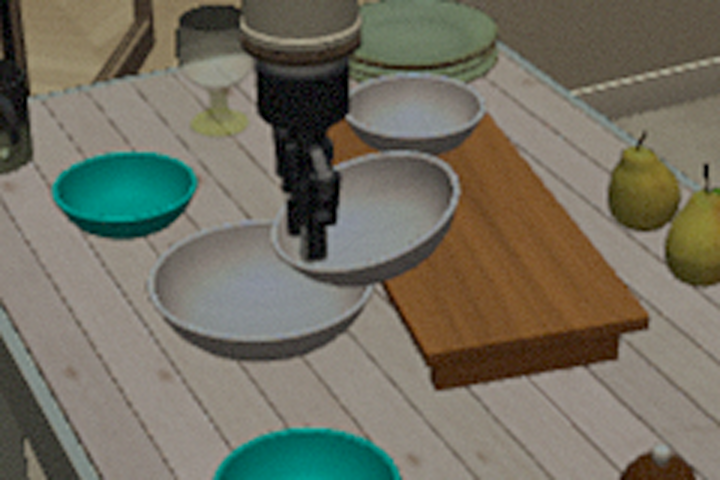

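Scene view: M is tipped over the edge with its front rim, near crop (300,260), dropping into L. The fingers are at its front wall. I'll keep drawing it while lowering.

```bash
python3 -m crank '[[0.6,0,0.3,0,4],[1.2,0,0.6,0,4],[1.8,0,0.9,0,4],[2.4,0,1.2,0,4],[3,0,1.5,0,4]]' | grep -E "wrist|pos"
python3 -m crank '[[0.6,0,0.3,0,4],[1.2,0,0.6,0,4],[1.8,0,0.9,0,4],[2.4,0,1.2,0,4],[2.4,0,1.2,0,4]]' | grep -E "wrist|pos"
python3 - <<'E'
from h import *
st()
d=vision.get_image("scene")
cv2.imwrite("pics/s3.png",cv2.resize(d["img"][160:320,200:440,::-1],None,fx=3,fy=3,interpolation=cv2.INTER_CUBIC))
E
```

```text
tool_pos: [0.4805, 0.049, 0.0599]
wrist_force: [-1.1, -0.1, 0.6]
tool_pos: [0.4563, 0.0529, 0.0476]
wrist_force: [-0.4, 0.2, 0.4]
t 7.05 shelf [-0.108 -0.076] z 0.048 F [-0.4  0.2  0.4] w 0.47
```

View pics/s3.png

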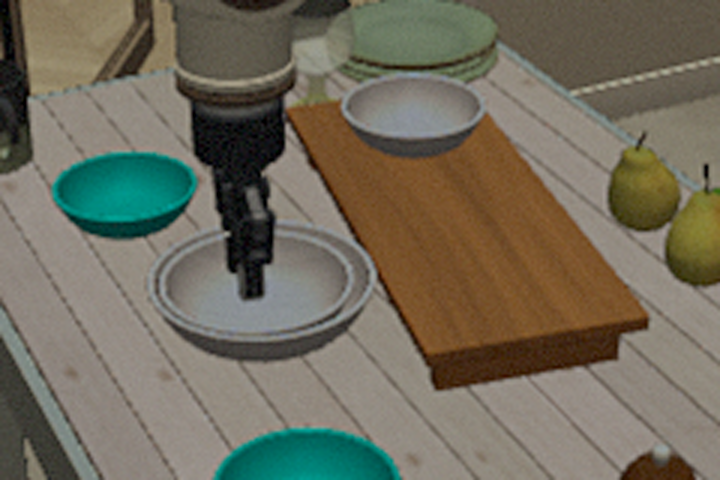

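M has dropped into L: its rim spans crop 158–354 inside L's 149–376, and the fingers are free inside it. I'll lift out, measure, and go over S.

```bash
python3 -m crank '[[0,0,-4,0,4],[0,0,-8,0,4],[0,0,-11,0,4],[-2.5,2.5,-11,0,4],[-5,5,-11,0,4]]' >/dev/null
python3 -m crank '[[-2.7,2.5,0,0,4],[-5.4,5,0,0,4],[-8.1,7.5,0,0,4],[-10.8,10,0,0,4],[-13.5,12.5,0,0,4]]' >/dev/null
python3 -m crank '[[-2.4,1.8,0,0,4],[-2.4,1.8,0,0,4]]' |grep pos
python3 fl.py -.095 -.075
python3 fm.py -.095 -.075 .05 .081 scene top
python3 fm.py -.095 -.075 .052 .095 top
python3 fm.py .1 .117 .096 .067 scene
python3 -c "
from h import *
go((.1,.117),.076)"
```

```text
tool_pos: [0.6981, 0.2119, 0.1561]
t 8.1 shelf [0.105 0.12 ] z 0.156 F [-1.4 -0.5 -0.7] w 0.47
L shelf [-0.0913 -0.0767] 129.40155029296875
t 8.15 shelf [0.104 0.119] z 0.156 F [-0.7  0.3 -1.4] w 0.47
scene [-0.1009 -0.0826] 97.53182983398438
top [-0.1034 -0.0741] 110.6882095336914
t 8.25 shelf [0.102 0.117] z 0.158 F [-0.6 -0.9 -0.3] w 0.47
top [-0.092 -0.065] 94.9502944946289
t 8.3 shelf [0.102 0.117] z 0.158 F [-0.5  0.1  0.1] w 0.47
scene [0.0987 0.1127] 119.88925170898438
cm [0.21 0.02 8.27] turn -0.1 t 8.35
```

Run:
```python
from h import *
d=vision.get_image("top");e=vision.get_image("scene")
a=cv2.resize(d["img"][220:310,260:360,::-1],None,fx=4,fy=4,interpolation=cv2.INTER_CUBIC)
b=cv2.resize(e["img"][220:300,230:350,::-1],None,fx=4,fy=4,interpolation=cv2.INTER_CUBIC)
c=np.zeros((360,800,3),np.uint8); c[:,:400]=a; c[:320,400:]=b[:,:400]; cv2.imwrite("pics/n1.png",c)
```

```text
(no output)
```

View pics/n1.png

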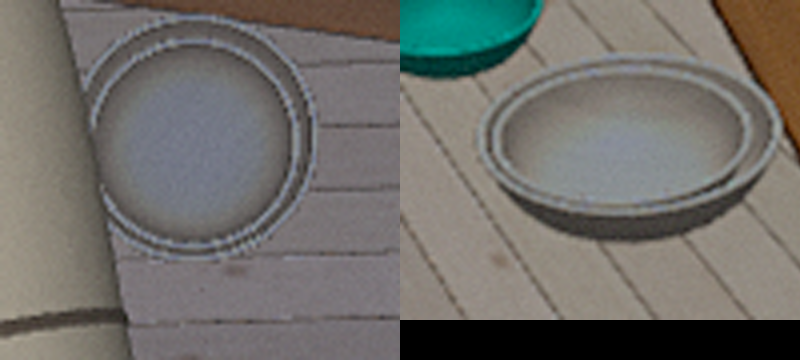

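M sits about 5 mm off centre in L and looks level: the top-crop rim gaps are about 23 px at the top and 12 px at the bottom. Next is the small cover, first along the shelf.

```bash
python3 -m crank '[[0.3,0,4,0,4],[0.3,0,7.9,0,4],[0.3,-0.8,7.9,0,4],[0.3,-1.6,7.9,0,4],[0.3,-2.4,7.9,0,4]]' | grep -E "wrist|pos"
python3 -m crank '[[0,-1.2,0,0,4],[0,-2.4,0,0,4],[0,-3.6,0,0,4],[0,-4.8,0,0,4],[0,-6,0,0,4]]' | grep -E "wrist|pos"
python3 -m crank '[[0,-1.2,0,0,4],[0,-2.4,0,0,4],[0,-3.6,0,0,4],[0,-4.8,0,0,4],[0,-6,0,0,4]]' | grep -E "wrist|pos"
python3 fm.py .1 .01 .096 .067 scene
```

```text
tool_pos: [0.6887, 0.1855, 0.082]
wrist_force: [1.2, -0.5, 1.2]
tool_pos: [0.6784, 0.1258, 0.0799]
wrist_force: [0.6, 1.3, 0.8]
tool_pos: [0.6686, 0.0668, 0.0793]
wrist_force: [0.8, 0.8, 0.5]
t 9.7 shelf [ 0.099 -0.028] z 0.079 F [0.8 0.8 0.5] w 0.47
scene [0.1009 0.0048] 115.90211486816406
```

```bash
python3 -m crank '[[0,-1.2,0,0,4],[0,-2.4,0,0,4],[0,-3.6,0,0,4],[0,-4.8,0,0,4],[0,-5.8,0,0,4]]' | grep -E "wrist|pos"
python3 -m crank '[[0,-0.8,0,0,4],[0,-1.4,0,0,4],[0,-2,0,0,4],[0,-2.4,0,0,4],[0,-2.4,0,0,4]]' | grep -E "wrist|pos"
python3 fm.py .1 -.08 .096 .067 scene top
```

```text
tool_pos: [0.6593, 0.0093, 0.0793]
wrist_force: [0.2, 1.1, 0.8]
tool_pos: [0.6556, -0.0136, 0.0793]
wrist_force: [-0.2, 0.7, 1.2]
t 10.58 shelf [ 0.099 -0.109] z 0.079 F [-0.2  0.7  1.2] w 0.47
scene [ 0.1007 -0.0841] 140.47821044921875
top [ 0.0951 -0.0989] 66.85116577148438
```

```bash
python3 -m crank '[[0,1.5,0,0,4],[0.5,3,0,0,4],[2,3,0,0,4],[3,3,0,0,4],[3.8,3,0,0,4]]' | grep -E "wrist|pos"
python3 -m crank '[[0.8,0,0,0,4],[1.6,0,0,0,4],[2.4,0,0,0,4],[3.2,0,0,0,4],[4,0,0,0,4]]' | grep -E "wrist|pos"
python3 -m crank '[[0.8,0,0,0,4],[1.6,0,0,0,4],[2.4,0,0,0,4],[3.2,0,0,0,4],[3.8,0,0,0,4]]' | grep -E "wrist|pos"
python3 fm.py .03 -.08 .096 .067 scene
```

```text
tool_pos: [0.6221, 0.0247, 0.0792]
wrist_force: [0.2, -0.8, 0.1]
tool_pos: [0.5828, 0.0293, 0.0793]
wrist_force: [1.7, -0.1, 0.0]
tool_pos: [0.5451, 0.0355, 0.0793]
wrist_force: [0.9, -0.3, 0.7]
t 11.93 shelf [-0.018 -0.079] z 0.079 F [ 0.9 -0.3  0.7] w 0.47
scene [ 0.0247 -0.0789] 147.3806915283203
```

```bash
python3 -m crank '[[0.6,0,0,0,4],[1.2,0,0,0,4],[1.8,0,0,0,4],[2.4,0,0.3,0,4],[3,0,0.6,0,4]]' | grep -E "wrist|pos"
python3 -m crank '[[0.6,0,0.3,0,4],[1.2,0,0.6,0,4],[1.8,0,0.9,0,4],[2.4,0,1.2,0,4],[2.4,0,1.2,0,4]]' | grep -E "wrist|pos"
python3 - <<'E'
from h import *
st()
d=vision.get_image("scene")
cv2.imwrite("pics/s4.png",cv2.resize(d["img"][160:320,200:440,::-1],None,fx=3,fy=3,interpolation=cv2.INTER_CUBIC))
E
```

```text
tool_pos: [0.5158, 0.0403, 0.0731]
wrist_force: [0.4, -0.1, -1.2]
tool_pos: [0.4913, 0.0442, 0.0606]
wrist_force: [-0.4, 0.1, 0.9]
t 12.82 shelf [-0.072 -0.079] z 0.061 F [-0.4  0.1  0.9] w 0.47
```

View pics/s4.png

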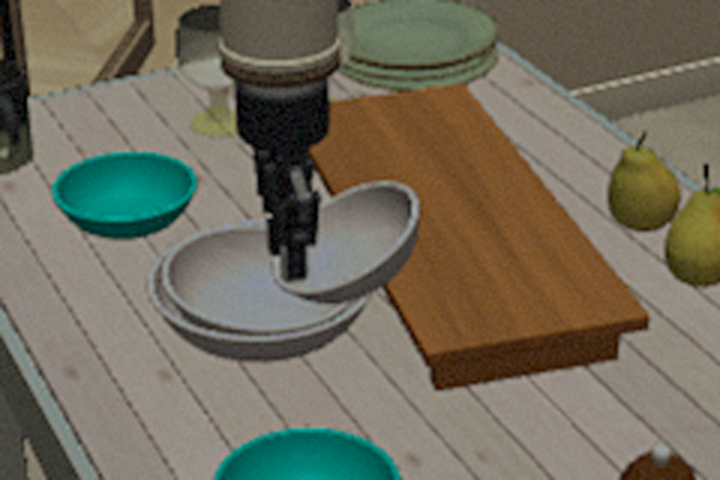

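Scene view: S is tipped into M, with its front near crop (300,285). M is rocking slightly under the load. I'll continue the draw.

```bash
python3 -m crank '[[0.5,0,0.2,0,4],[1,0,0.4,0,4],[1.5,0,0.6,0,4],[2,0,0.8,0,4],[2.5,0,1,0,4]]' | grep -E "wrist|pos"
python3 -m crank '[[0.5,0,0.2,0,4],[1,0,0.4,0,4],[1,0,0.4,0,4]]' | grep -E "wrist|pos"
python3 - <<'E'
from h import *
st()
d=vision.get_image("scene")
cv2.imwrite("pics/s5.png",cv2.resize(d["img"][160:320,200:440,::-1],None,fx=3,fy=3,interpolation=cv2.INTER_CUBIC))
E
```

```text
tool_pos: [0.4674, 0.0481, 0.0511]
wrist_force: [0.0, 1.1, -0.2]
tool_pos: [0.4571, 0.0498, 0.0469]
wrist_force: [-0.7, -0.0, -0.2]
t 13.53 shelf [-0.107 -0.079] z 0.047 F [-0.7 -0.  -0.2] w 0.47
```

View pics/s5.png

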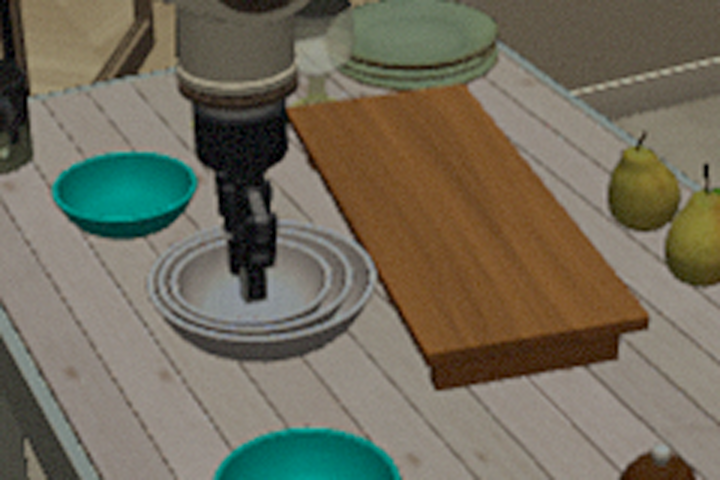

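All three are nested: crop rims S 167–331, M 158–352 and L 149–376, each about 5 mm off the next. I'll lift out, clear the view and measure numerically.

```bash
python3 -m crank '[[0,0,-4,0,4],[0,0,-8,0,4],[0,0,-12,0,4],[0,0,-16,0,4],[0,2,-17,0,4]]' >/dev/null
python3 -m crank '[[0,3.5,0,0,4],[0.5,7,0,0,4],[1,10.5,0,0,4],[2,14,0,0,4],[3,17,0,0,4]]' >/dev/null
python3 -m crank '[[1,3.5,0,0,4],[2,7,0,0,4],[3,10,0,0,4],[4,13,0,0,4],[5,16,0,0,4]]' | grep pos
python3 - <<'E'
from h import *
st(); d=vision.get_image("top");e=vision.get_image("scene")
a,b=[np.array(x["img"]) for x in(d,e)]
for n,z,r,g in(("L",.052,.095,(-.092,-.072)),("M",.050,.081,(-.1,-.076)),("S",.048,.067,(-.105,-.076))):
    for i in(d,e,None):
        x,f=fit([d,e] if i is None else [i],z,r,wo(g),.012); print(n,sh(x).round(4),f.round(0))
E
```

```text
tool_pos: [0.435, 0.4097, 0.2173]
t 14.83 shelf [-0.186  0.273] z 0.217 F [ 0.6 -0.5  0.1] w 0.47
L [-0.092  -0.0648] 93.0
L [-0.0909 -0.077 ] 104.0
L [-0.0913 -0.0763] 167.0
M [-0.0878 -0.0808] 116.0
M [-0.1009 -0.0887] 97.0
M [-0.0955 -0.0702] 192.0
S [-0.0964 -0.0684] 111.0
S [-0.1011 -0.0637] 99.0
S [-0.1005 -0.0654] 196.0
```

Run:
```python
from h import *
from scipy.signal import find_peaks
c=np.array((-.096,-.074)); s=np.arange(-.115,.115,.0005)
for n in("top","scene"):
    d=vision.get_image(n); im=cv2.GaussianBlur(d["img"],(0,0),.6).astype(np.float32).mean(2)
    for ang in(0,45,90,135):
        acc=0
        for off in np.radians(np.arange(-6,6.1,1)):
            t=np.radians(ang)+off; p=proj(d,[np.r_[wo(c+k*np.array([np.cos(t),np.sin(t)])),.05] for k in s]).astype(np.float32)
            acc=acc+cv2.remap(im,p[:,:1].copy(),p[:,1:].copy(),1)[:,0]/13
        k,pr=find_peaks(acc,prominence=6); print(n,ang,[(round(1000*s[i]),int(q)) for i,q in zip(k,pr["prominences"]) if abs(s[i])>.05])
```

```text
top 0 [(-81, 18), (-70, 40), (60, 32), (78, 35), (97, 30)]
top 45 [(-75, 33), (-63, 33), (67, 29), (84, 31)]
top 90 [(-72, 36), (-57, 31), (74, 35), (87, 28), (98, 7)]
top 135 [(-94, 11), (-73, 36), (-56, 33), (75, 31), (86, 14)]
scene 0 [(-105, 14), (-81, 28), (-72, 30), (59, 45), (77, 40), (96, 37)]
scene 45 [(-88, 29), (65, 25), (84, 18)]
scene 90 [(-88, 40), (-73, 18), (72, 17)]
scene 135 [(-90, 26), (-71, 20), (-57, 6), (75, 26)]
```

The rim profiles from both views agree. S is about 5 mm off M, M about 6 mm off L, the spans match the full rim diameters (so the covers are level), and the robot is clear.

```bash
python3 -c "
from workcell import ctrl
print(ctrl.finish_job())"
```

```text
the job is handed in; nothing more can be done
None
```

I handed the job in with the three covers nested against the shelf, each measured about 5–6 mm off the next (limit 18 mm); they look level, the arm is clear, and `finish_job` returned no verdict.

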